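Pack the refractometer away and close its case

TASK

Put the refractometer away in the open black case: set it down, do not drop it, in the foam cradle with its blue eyepiece in the wider bay. Then swing the lid down fully shut without slamming it, and only after that press the yellow clip down flat against the front of the case. Leave the glassware and bottles where they stand.

Things in the scene. Friction and masses are not known exactly. Their poses are not given: they have to be found in the camera images.
- refractometer: Hand-held refractometer on its side, 170 mm long, loose, 0.15-0.3 kg. Origin: underside centre at mid-length; y along it to the blue eyepiece. y -85 to -43: steel prism head, 30 wide, 38 tall; -43 to 50: round barrel, diameter 30, axis 19 above the underside (grip here, at the origin); 50 to 85: round blue eyepiece, diameter 38.
- eyepiece (a point): Centre of the end face of the refractometer's eyepiece (its y = 85, 19 above the underside).
- case: Black plastic case, fixed (mm). Origin: centre of its underside; x from the hinge side (towards the robot) to the front, where the clip closes; y along its length, z up. Base 135 (x) by 250 (y) by 75 tall, walls 4, grey foam inside. The refractometer lies home with its origin at 0, 0, 30 in this frame and its y along the case's y.
- cradle (a point): Centre of the cradle floor, 30 above the case's underside. Foam blocks with tops at z = 62 leave a trough along the case's y, at x = 0, y -93 to 93: wider bay (47) for the eyepiece at y 37 to 93, narrow bay (37) for the head at y -93 to -37. Between them no blocks: a gap 74 long, 127 wide over the inside, for the fingers, opened only partly.
- lid (a joint): Lid angle, rad: 0 shut, about 1.65 open (upright or leaning a little back to the robot), stop at 1.85. Hinge along the case's y at x = -67.5, z = 75. Lid 135 long from the hinge, 250 wide, 20 thick; shut, its top is at z = 95. Friction hinge (0.2 N m): stays where left, closed by pushing its outer face; no catch or spring.
- lid_edge (a point): Middle of the lid's free edge, on the outer (top) face: 135 from the hinge and, shut, 95 above the sill.
- clip (a joint): Clip angle, rad: 0 flat down on the case's front (stop), about 1.4 sticking out, stop at 1.7. Hinged along y on the lid's free edge, 139.5 from the lid hinge; lid shut, the axis is at x = 72, z = 87 in the case frame, the clip sticks out to +x and swings down and in. Friction hinge (0.03 N m), no snap.
- clip_edge (a point): Middle of the free edge of the yellow clip: a plate 60 wide (y, centred), 45 long from its hinge, 5 thick.
- steel_cup: Open stainless steel cup, 68 wide, 65 tall (mm), loose, to be left alone. Origin: underside centre.
- flask: Conical glass flask, 88 wide, 130 tall (mm), loose, to be left alone. Origin: underside centre.
- reagent_bottle: Amber reagent bottle with black cap, 64 wide, 130 tall (mm), loose, to be left alone. Origin: underside centre.
- dropper_bottle: Small clear dropper bottle with red cap, 42 wide, 85 tall (mm), loose, to be left alone. Origin: underside centre.
- beaker: Glass beaker, 72 wide, 90 tall (mm), loose, to be left alone. Origin: underside centre.
- white_jar: White jar with blue cap, 64 wide, 75 tall (mm), loose, to be left alone. Origin: underside centre.
Things that resemble listed ones, but are neither listed nor needed, are in the scene too. Of the things that look like the refractometer, the smaller one is meant.

How it is judged (in metres and radians):
On the way, in this order (a step that is already met when the one before it is completed fails the run):
1. the refractometer lies home in the cradle, eyepiece in the wider bay, let go of, the lid still open (x of refractometer in the frame of case between -0.012 and 0.012 m and y of refractometer in the frame of case between -0.014 and 0.014 m and z of refractometer in the frame of case between 0.026 and 0.036 m and y of eyepiece in the frame of case above 0.06 m and angle between the y axis of refractometer and the y axis of case, either way round below 0.1 rad and contact force between the fingers and refractometer below 0.2 N and value of joint lid above 0.5 rad), for 0.2 s.
2. the lid is shut with the clip still standing open (value of joint lid below 0.035 rad and value of joint clip above 0.4 rad), for 0.1 s.
3. the clip is pressed down (value of joint lid below 0.035 rad and value of joint clip below 0.12 rad), for 0.2 s.
At the end, for the whole second after the job is handed in: The refractometer lies at rest in the case's cradle (within 12 mm across, 14 mm along, its underside 26 to 36 mm above the case's underside, parallel within 0.1 rad, eyepiece in the wider bay), the lid is shut (under 0.035 rad) and the clip is down (under 0.12 rad) (all of step 3 and x of refractometer in the frame of case between -0.012 and 0.012 m and y of refractometer in the frame of case between -0.014 and 0.014 m and z of refractometer in the frame of case between 0.026 and 0.036 m and y of eyepiece in the frame of case above 0.06 m and angle between the y axis of refractometer and the y axis of case, either way round below 0.1 rad and linear speed of refractometer below 0.02 m/s); the robot touches nothing.
It fails at once if the refractometer is dropped (falls or slides faster than 0.6 m/s with no finger on it) (linear speed of refractometer above 0.6 m/s and contact force between the fingers and refractometer below 0.05 N).
It fails at once if the lid is slammed (closes faster than 4 rad/s) (velocity of joint lid below -4 rad/s).
It fails at once if a piece of glassware, bottle or cup is shifted by more than 30 mm or tipped by more than 0.4 rad (distance of any of steel_cup, flask, reagent_bottle, dropper_bottle, beaker, white_jar from where it was at the start of the episode above 0.03 m or angle between any of steel_cup, flask, reagent_bottle, dropper_bottle, beaker, white_jar's own z axis and vertical above 0.4 rad).
It also fails if it takes over 72 s, if anything falls off the work surface, if the arm or the gripper's body presses on something with over 40 N, if the wrist force passes 120 N, or if a joint passes its speed limit or range.

ROBOT

A 6-joint arm with a two-finger parallel gripper is mounted at the origin on the work surface. World frame = base frame: x ahead of the robot, y to its left, z up, the work surface at z = 0. Lengths are in m, angles in degrees, forces in N, time in s.
With the tool pointing down it reaches from about 0.4 to 0.925 m from the base axis. Payload 12.5 kg.
Tool frame: the origin (TCP) lies at the very end of the fingers, on their centre line; the grasp point (between the pads) lies 19 mm behind it (env.pinch_z is the distance from the TCP to the grasp point, in m); z points along the fingers, y is the line along which they close (so a half turn about z gives the same grasp; the last joint's range is limited). The gripper opens to 95 mm and grips with 3 to 60 N. Pads are 20 mm wide; open, the fingers measure 119 mm over their backs; the gripper's body (75 mm by 180 mm) begins 59 mm behind the grasp point.
Start: joints at [-6.05, 28.126, 89.318, -0, 62.55, -6.05], TCP at [0.625, 0, 0.215] pointing down, gripper open.
Joint ranges: [-177.58, 177.58], [-47.91, 125.51], [2.72, 160], [-65.01, 245.01], [3.68, 167.84], [-153.87, 153.87]. Speed limits (degrees/s): [127.2, 127.2, 159.86, 180, 180, 180].

INTERFACE

Orientations are given as a 3x3 rotation matrix whose columns are the frame's x, y, z axes.
In Python, from plant import env gives the robot as it stands.
- The arm moves only by the tool jog_arm, never from a script. Its argument "steps" is a list of rows, each a list of 7 numbers: the gripper's target within -1 to 1 (shut at 1, half-way at 0, fully open at -1), then the shift along the world's x, y, z in mm, then the turn, a rotation vector about the world's x, y, z in rad. A call has 1 to 12 rows; each row shifts and turns the commanded pose from where the row before left it; what a row does not reach is not made up. A row lasts 1/8 s, in which the tool goes at most 62.5 mm and 10.7 degrees, less where a joint would pass 70% of its speed; a pose out of reach is approached as far as the arm can. A call with a gripper value outside its range is refused whole. The fingers move at their own pace and stop on an object; "newtons" is the grip in N (left out, the last holds). Time passes only in rows, so rows that do not move let the fingers close. It gives the time, the measured TCP pose, the force, the opening and the grip force at its end, in the units of the state.
- env.get_obs(): the state, without advancing time (a new reading comes with each control period).
- env.get_image(name): name is "scene" or "side" or "wrist"; returns (picture, depth): 420x560x3 uint8, blue, green, red; 420x560 float32, m along the optical axis (not along the pixel's ray), 0 where there is no reading.
- env.camera_info(name): a dict with "intrinsics" (3x3 intrinsics, pixels), "eye" and "attitude" of the camera in the world. Camera axes: x right, y up, looking along -z (the intrinsics and any distortion apply to the point x, -y, -z); pixel columns grow to the right and rows downward; lengths in m; the calibration is good to about 2 mm. A picture is of the moment at which its call begins: read the wrist's pose just before it. camera_info takes no time and is no camera call; for the wrist camera it gives the pose at the moment of the call.
- env.close_job(): hands the job in; it is judged then, once.
The state is a dict: "time_s": time; "joints": joint angles; "qvel": joint speeds; "effort": joint torques, N m; "position": TCP position; "tool_rot": TCP orientation; "force": force on the tool from outside, world axes, zero at the start; "moment": the same for the moment, N m; "grip_width": finger opening in m; "grasp_force": force on a finger pad.
Only numpy, scipy, OpenCV 4.12 (cv2) and the standard library are available. Lean on these libraries where they do the work, as an engineer would, in place of code of your own. Each camera call takes 0.05 s, during which the arm holds its last target. There are 200 camera calls.

## Working session

There is one attempt and no reset: what is moved stays moved. The work goes in short steps, Python scripts to look and compute and a tool call to move; the robot and the scene stay as the last step left them, time stands still between calls to the robot, and variables do not carry over. Pictures are saved under pics/ and viewed, at most 10 in all, crops included, and the job is handed in when it is done.

Besides the shell and the picture viewer there is one more tool, called after "Request:" as a command line: name --pt "numbers of a row" for each row, then --argument value for the rest. jog_arm: Moves the arm, as the interface text tells. Its arguments: {"type":"object","properties":{"steps":{"type":"array","items":{"type":"array","items":{"type":"number"}}},"newtons":{"type":"number"}},"required":["steps"]}

```bash
ls; mkdir -p pics; cat > h.py <<'E'
import numpy as np, cv2
from plant import env
def cam(n):
    o=env.get_obs(); ci=env.camera_info(n); im,d=env.get_image(n); return im,d,ci
def pts(d,ci):
    K=np.array(ci["intrinsics"]);R=np.array(ci["attitude"]);e=np.array(ci["eye"])
    v,u=np.mgrid[:d.shape[0],:d.shape[1]]
    X=(u-K[0,2])/K[0,0]*d;Y=(v-K[1,2])/K[1,1]*d
    return np.stack([X,-Y,-d],-1)@R.T+e
E
python3 - <<'E'
from h import *
for n in ["scene","side"]:
    im,d,ci=cam(n); np.savez(f"{n}0.npz",im=im,d=d,P=pts(d,ci)); cv2.imwrite(f"pics/{n}0.png",im); print(n,ci, (d==0).mean())
E
```

```text
pics
scene {'intrinsics': array([[520.76008671,   0.        , 288.59473695],
       [  0.        , 520.76008671, 210.30145214],
       [  0.        ,   0.        ,   1.        ]]), 'eye': array([ 1.44352872, -0.21686927,  1.39226846]), 'attitude': array([[ 0.31042926, -0.77774701,  0.54657411],
       [ 0.95056508,  0.25864874, -0.17183384],
       [-0.00772744,  0.57289651,  0.81959128]])} 0.004022108843537415
side {'intrinsics': array([[532.66367259,   0.        , 271.71859631],
       [  0.        , 532.66367259, 198.59350805],
       [  0.        ,   0.        ,   1.        ]]), 'eye': array([ 0.01695073, -1.00480197,  0.80240704]), 'attitude': array([[ 0.88941626,  0.24955835, -0.38296128],
       [-0.45673413,  0.45177171, -0.76635256],
       [-0.0182386 ,  0.85651792,  0.51579492]])} 0.004209183673469388
```

View pics/scene0.png

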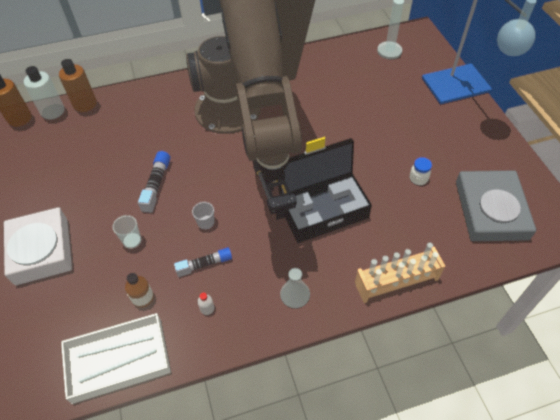

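View pics/side0.png

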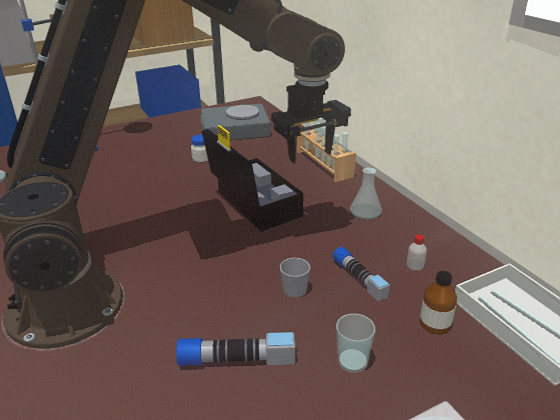

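The scene view shows two refractometer lookalikes: A runs from (148,200) to (162,160), and B from (183,267) to (226,256). The side view shows A as the larger of the two, at (235,350), with B at (362,273). The case is at (325,205), with its lid open on the robot side and the yellow clip at (316,146).

```bash
python3 - <<'E'
from h import *
for n in ["scene","side"]:
    D=np.load(n+"0.npz");im,P=D["im"],D["P"];hsv=cv2.cvtColor(im,cv2.COLOR_BGR2HSV)
    Z=P[...,2]
    tm=(Z>-.02)&(Z<.02); print(n,"table z",np.median(Z[tm]))
    # objects on table
    m=((Z>.012)&(Z<.2)&(P[...,0]>.3)&(P[...,0]<1.1)&(abs(P[...,1])<.6)).astype(np.uint8)
    nc,L,S,C=cv2.connectedComponentsWithStats(m)
    for i in range(1,nc):
        if S[i,4]<80: continue
        q=P[L==i]; c,(w,h),a=cv2.minAreaRect((q[:,:2]*1000).astype(np.float32))
        print(S[i,:5],"c",np.round(c),"wh",round(w),round(h),"a",round(a,1),"ztop",round(np.percentile(q[:,2],98)*1000))
    for nm,lo,hi in [("blue",(105,150,80),(130,255,255)),("yellow",(22,150,120),(35,255,255))]:
        m=cv2.inRange(hsv,lo,hi); nc,L,S,C=cv2.connectedComponentsWithStats(m)
        for i in range(1,nc):
            if 60<S[i,4]<1500: q=P[L==i];print(nm,C[i].round(),S[i,4],np.round(np.median(q,0)*1000),np.round(np.ptp(q,0)*1000))
s=np.load("scene0.npz")["im"]
a=cv2.resize(s[130:250,250:390],None,fx=4,fy=4,interpolation=3)
b=cv2.resize(s[150:285,125:245],None,fx=2,fy=2,interpolation=3)
o=np.zeros((480,800,3),np.uint8);o[:,:560]=a;o[:270,560:]=b;cv2.imwrite("pics/crop0.png",o)
E
```

```text
scene table z 6.1877248154207365e-06
[ 284  143   88   98 5572] c [556. 181.] wh 171 255 a 4.5 ztop 190
[410 158  22  26 434] c [529. 532.] wh 62 63 a 80.3 ztop 78
[138 183  21  29 392] c [ 338. -348.] wh 45 97 a 66.2 ztop 56
[192 202  22  26 398] c [ 475. -193.] wh 66 69 a 68.5 ztop 69
[464 209  20  32 333] c [765. 586.] wh 27 111 a 90.0 ztop 63
[113 216  28  32 639] c [ 471. -428.] wh 69 75 a 77.5 ztop 93
[ 355  243   90   59 2663] c [863. 299.] wh 246 73 a 89.7 ztop 141
[174 248  58  28 643] c [ 628. -232.] wh 40 170 a 3.2 ztop 42
[280 269  30  39 744] c [820.  -7.] wh 84 63 a 71.5 ztop 133
[125 273  28  34 674] c [ 686. -426.] wh 53 64 a 10.5 ztop 134
[198 293  16  21 255] c [ 774. -256.] wh 41 36 a 87.8 ztop 89
[  80  314   90   83 1236] c [ 840. -495.] wh 210 164 a 89.9 ztop 50
[ 85 336  69  20 228] c [ 807. -508.] wh 184 12 a 86.9 ztop 23
[ 87 348  71  32 304] c [ 860. -506.] wh 17 188 a 5.5 ztop 23
blue [448.  16.] 1178 [-512. 1274. -242.] [2289. 1507. 1787.]
blue [162. 157.] 112 [ 199. -274.   46.] [49. 45. 30.]
blue [422. 164.] 183 [528. 534.  74.] [58. 55. 18.]
blue [225. 
[... 478 characters left out ...]
 624. -233.] wh 37 174 a 4.5 ztop 42
[280 258  30  36 904] c [ 475. -194.] wh 71 64 a 60.1 ztop 67
[ 420  263  140   99 4776] c [ 785. -495.] wh 279 210 a 1.6 ztop 130
[491 289  69  48 411] c [ 856. -498.] wh 15 161 a 6.2 ztop 22
[ 336  313   39   57 1773] c [ 470. -429.] wh 70 73 a 0.3 ztop 92
[ 248  332   47   31 1114] c [ 336. -351.] wh 42 88 a 63.9 ztop 55
blue [27. 25.] 94 [110. 866. 422.] [28. 32. 31.]
blue [  6. 115.] 773 [ -27. 1275.   -2.] [ 100. 2439.  924.]
blue [198. 140.] 110 [515. 525.  75.] [ 83. 266. 136.]
blue [340. 254.] 186 [ 611. -169.   34.] [622. 858. 799.]
blue [189. 351.] 622 [ 190. -295.   44.] [205. 743. 789.]
yellow [224. 138.] 136 [469. 166. 231.] [200. 479. 227.]
```

View pics/crop0.png

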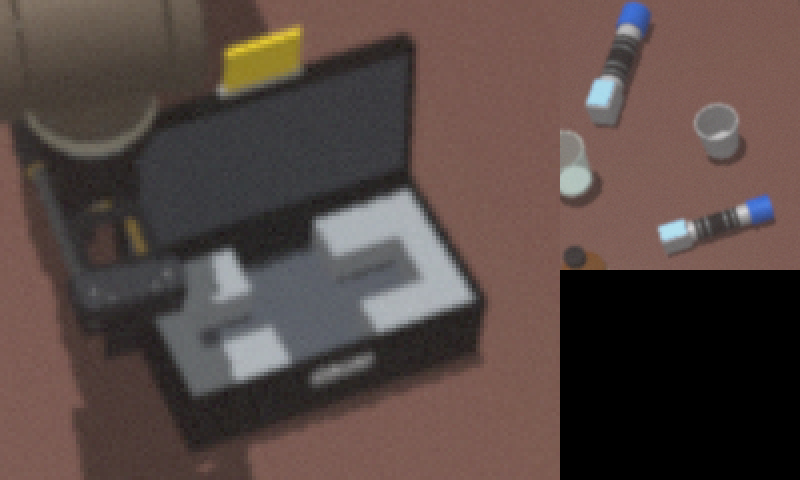

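The scene crop shows B (at 660-775, 200-250 in the crop) clearly smaller than A, about 170 mm against over 200 mm. I choose B at scene (203,262), eyepiece pointing to +y. The case's wide bay is on its right (+y), so no turn is needed. I'll move over B and look again.

Request:
jog_arm --pt "-1 0 -50 0 0 0 0" --pt "-1 0 -50 0 0 0 0" --pt "-1 0 -50 10 0 0 0" --pt "-1 0 -50 10 0 0 0" --pt "-1 0 -30 10 0 0 0" --pt "-1 0 0 0 0 0 0" --pt "-1 0 0 0 0 0 0"

```text
time_s: 0.98
position: [0.6248, -0.2292, 0.2441]
tool_rot: [[-0.0, 1.0, -0.001], [1.0, 0.0, 0.001], [0.001, -0.001, -1.0]]
force: [-0.0, -1.0, -0.9]
grip_width: 0.0953
grasp_force: 0.0
```

```bash
python3 - <<'E'
from h import *
o=env.get_obs();print(o["position"],np.round(o["tool_rot"],3),o["grip_width"])
for n in ["scene","side","wrist"]:
    im,d,ci=cam(n); np.savez(f"{n}1.npz",im=im,d=d,P=pts(d,ci)); cv2.imwrite(f"pics/{n}1.png",im)
a=cv2.imread("pics/wrist1.png");b=cv2.imread("pics/scene1.png")[110:250,260:390]
o=np.zeros((560,800,3),np.uint8);o[:300,:400]=cv2.resize(a,(400,300));o[:431,400:]=cv2.resize(b,(400,431),interpolation=3)
cv2.imwrite("pics/c1.png",o)
for n in ["scene","side"]:
    D=np.load(n+"1.npz");im,P=D["im"],D["P"];hsv=cv2.cvtColor(im,cv2.COLOR_BGR2HSV);Z=P[...,2]
    reg=(P[...,0]>.42)&(P[...,0]<.72)&(P[...,1]>0.02)&(P[...,1]<.36)
    rect=lambda m:(lambda r:(np.round(r[0],1),np.round(r[1],1),round(r[2],2)))(cv2.minAreaRect((P[m][:,:2]*1000).astype(np.float32)))
    e=np.ones((3,3),np.uint8)
    for nm,m in [("foamtop",reg&(Z>.056)&(Z<.067)&(hsv[...,2]>110)),("rim+",reg&(Z>.068)&(Z<.08)),("base",reg&(Z>.012)&(Z<.08))]:
        m=cv2.morphologyEx(m.astype(np.uint8),cv2.MORPH_OPEN,e if nm!="rim+" else np.ones((1,1),np.uint8))>0
        if m.sum()>20: print(n,nm,m.sum(),rect(m), np.round(np.percentile(P[m],[1,99],axis=0)*1000).tolist())
    m=reg&(Z>.1)&(Z<.26); q=P[m]; 
    for z in np.arange(.09,.27,.02):
        w=reg&(abs(Z-z)<.008)
        if w.sum()>10: print(" lid z",round(z,2),w.sum(),np.round([np.median(P[w][:,0]),P[w][:,1].min(),P[w][:,1].max(),np.median(P[w][:,1])],3))
E
```

```text
[ 0.62481231 -0.22922735  0.24405687] [[-0.     1.    -0.001]
 [ 1.     0.     0.001]
 [ 0.001 -0.001 -1.   ]] 0.09527768124551263
scene foamtop 975 (array([561.4, 184. ]), array([124.1, 240.9]), 4.52) [[500.0, 66.0, 56.0], [626.0, 300.0, 67.0]]
scene rim+ 672 (array([561. , 180.7]), array([157.2, 252.3]), 3.81) [[482.0, 53.0, 68.0], [643.0, 308.0, 80.0]]
scene base 3805 (array([565.8, 180.7]), array([154.4, 254.6]), 5.21) [[493.0, 54.0, 16.0], [643.0, 305.0, 78.0]]
 lid z 0.09 278 [0.491 0.051 0.3   0.173]
 lid z 0.11 268 [0.488 0.05  0.298 0.165]
 lid z 0.13 288 [0.485 0.05  0.299 0.175]
 lid z 0.15 297 [0.483 0.049 0.302 0.172]
 lid z 0.17 300 [0.48  0.05  0.301 0.171]
 lid z 0.19 272 [0.477 0.049 0.3   0.174]
 lid z 0.21 417 [0.474 0.049 0.3   0.173]
 lid z 0.23 65 [0.472 0.144 0.204 0.17 ]
 lid z 0.25 72 [0.473 0.143 0.202 0.173]
side foamtop 431 (array([574.2, 189.6]), array([115.9, 223.3]), 4.0) [[527.0, 78.0, 60.0], [635.0, 299.0, 67.0]]
side rim+ 402 (array([556.5, 178.1]), array([159.3, 255.5]), 4.52) [[473.0, 50.0, 68.0], [641.0, 308.0, 80.0]]
side base 2601 (array([556.3, 179.6]), array([159.3, 260.7]), 4.52) [[486.0, 51.0, 14.0], [640.0, 302.0, 79.0]]
 lid z 0.09 212 [0.481 0.047 0.3   0.137]
 lid z 0.11 215 [0.478 0.047 0.296 0.138]
 lid z 0.13 227 [0.475 0.046 0.296 0.136]
 lid z 0.15 224 [0.473 0.045 0.3   0.139]
 lid z 0.17 225 [0.47  0.046 0.294 0.135]
 lid z 0.19 234 [0.467 0.047 0.294 0.139]
 lid z 0.21 411 [0.47  0.046 0.299 0.145]
 lid z 0.23 65 [0.468 0.142 0.2   0.171]
 lid z 0.25 78 [0.47  0.142 0.2   0.166]
```

View pics/c1.png

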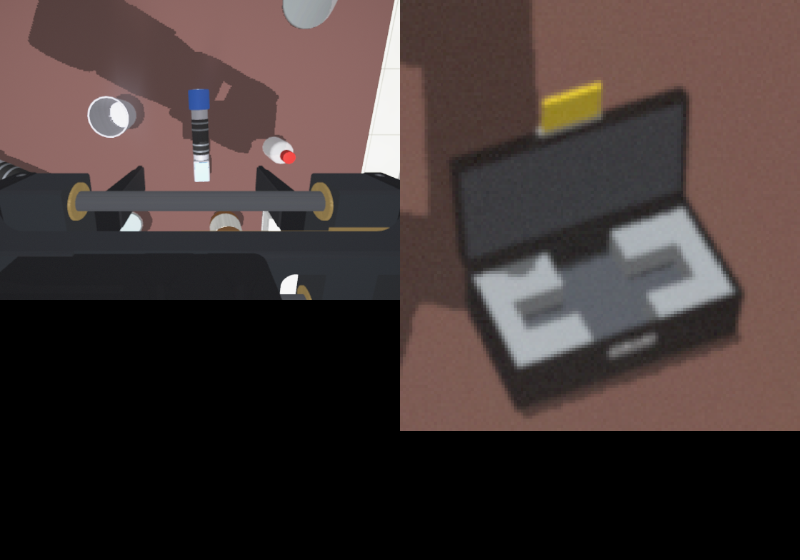

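The wrist view (left panel) shows B at (200,135) with its eyepiece up, meaning +y... The scene crop (right panel) shows the case clear: the narrow bay is at its left (540,310), and the wider bay at its right (660,265). Next I'll fit the case and tool axes.

```bash
python3 - <<'E'
from h import *
D=np.load("scene1.npz");im,P=D["im"],D["P"]*1000;hsv=cv2.cvtColor(im,cv2.COLOR_BGR2HSV);Z=P[...,2]
reg=(P[...,0]>420)&(P[...,0]<720)&(P[...,1]>20)&(P[...,1]<360)
def plane(m):
    q=P[m]
    for _ in range(4):
        c=q.mean(0);n=np.linalg.svd(q-c,full_matrices=False)[2][2];r=abs((q-c)@n);q=q[r<max(2,2*r.std())]
    n=n*np.sign(n[0]);return c,n,len(q)
c,n,k=plane(reg&(Z>100)&(Z<195)&(hsv[...,2]<130));print("lid",c.round(1),n.round(4),k,"yaw",np.degrees(np.arctan2(n[1],n[0])),"lean",np.degrees(np.arcsin(n[2])))
cl,nl=c,n
c,n,k=plane(reg&(Z>15)&(Z<60)&(P[...,0]>605)&(hsv[...,2]<90));print("front",c.round(1),n.round(4),k,"yaw",np.degrees(np.arctan2(n[1],n[0])))
yaw=np.arctan2(nl[1],nl[0]);ex=np.array([np.cos(yaw),np.sin(yaw)]);ey=np.array([-ex[1],ex[0]])
# hinge line at z=75
hx=(cl[:2]@ex)-(75-cl[2])*nl[2]/np.hypot(*nl[:2]);fx=c[:2]@ex
print("hinge x",hx,"front x",fx)
U=P[...,:2]@ex;V=P[...,:2]@ey
m=reg&(Z>90)&(Z<200)&(abs((P-cl)@nl)<6);print("lid y",np.percentile(V[m],[0.5,99.5]).round(1))
m=reg&(Z>56)&(Z<67)&(hsv[...,2]>120);print("foam x y",np.percentile(U[m],[1,99]).round(1),np.percentile(V[m],[1,99]).round(1))
m=reg&(Z>10)&(Z<70)&(abs((P-c)@n)<4);print("front y",np.percentile(V[m],[0.5,99.5]).round(1))
# refractometer
for nme in ["scene","side","wrist"]:
    D=np.load(nme+"1.npz");P=D["P"]*1000;im=D["im"]
    m=(abs(P[...,0]-627)<60)&(abs(P[...,1]+233)<110)&(P[...,2]>8)&(P[...,2]<50)
    q=P[m].astype(np.float32)
    if len(q)<50: print(nme,len(q));continue
    r=cv2.minAreaRect(q[:,:2]);print(nme,len(q),np.round(r[0],1),np.round(r[1],1),r[2],"top",np.percentile(q[:,2],98))
    b=q[abs(q[:,1]+230)<30];b=b[b[:,2]>b[:,2].max()-8] if len(b) else b
    print("  barrel ridge fit x=a+b*(y+233)",np.polyfit(b[:,1]+233,b[:,0],1),np.percentile(b[:,2],95))
    h=cv2.cvtColor(im,cv2.COLOR_BGR2HSV);bm=m&(cv2.inRange(h,(105,130,60),(130,255,255))>0)
    print("  blue",np.percentile(P[bm],[1,50,99],axis=0).round(1).tolist())
E
```

```text
lid [482.5 171.1 149.4] [0.9879 0.0707 0.1382] 950 yaw 4.0926164896985195 lean 7.943948400364554
front [634.  183.8  36.8] [0.9973 0.0735 0.0022] 361 yaw 4.212895438717343
hinge x 503.8965895359929 front x 645.5468106867085
lid y [ 15.1 264. ]
foam x y [515.9 633.9] [ 24.4 260.3]
front y [ 15.1 265.3]Traceback (most recent call last):
  File "<stdin>", line 26, in <module>
cv2.error: OpenCV(4.12.0) /io/opencv/modules/imgproc/src/convhull.cpp:143: error: (-215:Assertion failed) total >= 0 && (depth == CV_32F || depth == CV_32S) in function 'convexHull'
```

```bash
python3 - <<'E'
from h import *
for nme in ["scene0","side1","wrist1"]:
    D=np.load(nme+".npz");P=D["P"]*1000;im=D["im"]
    m=(abs(P[...,0]-627)<60)&(abs(P[...,1]+233)<110)&(P[...,2]>8)&(P[...,2]<50)
    q=P[m].astype(np.float32)
    r=cv2.minAreaRect(np.ascontiguousarray(q[:,:2]));print(nme,len(q),np.round(r[0],1),np.round(r[1],1),r[2],"top",np.percentile(q[:,2],98))
    b=q[(abs(q[:,1]+230)<30)];b=b[b[:,2]>31]
    if len(b)>5: print("  barrel ridge x=a+b*(y+233)",np.polyfit(b[:,1]+233,b[:,0],1),np.percentile(b[:,2],95))
    h=cv2.cvtColor(im,cv2.COLOR_BGR2HSV);bm=m&(cv2.inRange(h,(105,130,60),(130,255,255))>0)
    if bm.sum(): print("  blue",np.percentile(P[bm],[1,50,99],axis=0).round(1).tolist())
E
```

```text
scene0 668 [ 628.  -225.8] [210.   77.8] 83.61827087402344 top 42.25076
  barrel ridge x=a+b*(y+233) [-6.60574682e-02  6.27672941e+02] 38.769276
  blue [[609.3, -179.4, 19.7], [631.3, -164.0, 34.9], [642.2, -148.9, 43.6]]
side1 1023 [ 624.4 -232.5] [ 35.  175.3] 3.5917160511016846 top 42.420708
  barrel ridge x=a+b*(y+233) [-5.15188098e-02  6.23118730e+02] 37.310146
  blue [[603.5, -184.6, 9.1], [612.2, -169.0, 34.2], [636.5, -148.8, 41.0]]
wrist1 3098 [ 623.4 -231.1] [ 37.5 169.7] 0.5691235065460205 top 39.04289
  barrel ridge x=a+b*(y+233) [-3.42127564e-02  6.25641310e+02] 34.135838
  blue [[604.3, -180.5, 22.8], [622.2, -163.4, 34.2], [639.9, -146.7, 37.7]]
```

B is at (624.5, -231.5) with yaw about 2.3°; the case centre is at (566.4, 181.4) with yaw about 4.15°. I'll grasp tilted 16°, so the gripper body clears the lid when placing.

Request:
jog_arm --pt "0.15 0 0 0 0 0.14 0" --pt "0.15 0 0 0 0 0.14 0" --pt "0.15 -2.5 -1.5 -45 0 0 0.04" --pt "0.15 0 0 -45 0 0 0" --pt "0.15 0 0 -45 0 0 0" --pt "0.15 0 0 -25 0 0 0" --pt "0.15 0 0 -15 0 0 0" --pt "0.15 0 0 0 0 0 0" --pt "0.15 0 0 0 0 0 0" --pt "0.15 0 0 0 0 0 0" --newtons 25

```text
time_s: 2.38
position: [0.623, -0.2316, 0.0708]
tool_rot: [[-0.04, 0.961, -0.274], [0.999, 0.038, -0.012], [-0.001, -0.275, -0.962]]
force: [-0.5, 0.1, 0.4]
grip_width: 0.0404
grasp_force: 0.0
```

```bash
python3 - <<'E'
from h import *
for n in ["side","wrist"]:
    im,d,ci=cam(n); np.savez(f"{n}2.npz",im=im,d=d,P=pts(d,ci)); cv2.imwrite(f"pics/{n}2.png",im)
a=cv2.imread("pics/wrist2.png");b=cv2.imread("pics/side2.png")[150:320,270:440]
o=np.zeros((400,800,3),np.uint8);o[:300,:400]=cv2.resize(a,(400,300));o[:400,400:]=cv2.resize(b,(400,400),interpolation=3)
cv2.imwrite("pics/c2.png",o)
P=np.load("wrist2.npz")["P"]*1000
m=(abs(P[...,0]-627)<50)&(abs(P[...,1]+233)<100)&(P[...,2]>8)&(P[...,2]<48)
q=P[m]
for y in range(-315,-140,15):
    w=q[(abs(q[:,1]-y)<6)]
    if len(w)>10: print(y,len(w),np.percentile(w,[2,98],axis=0).round(1)[:,[0,2]].tolist())
E
```

```text
-300 382 [[614.4, 12.7], [643.4, 39.1]]
-285 549 [[614.7, 26.1], [642.7, 39.2]]
-255 393 [[613.0, 25.6], [637.5, 34.0]]
-240 491 [[612.2, 25.4], [636.7, 34.1]]
-225 637 [[611.7, 20.0], [640.4, 33.8]]
-210 669 [[611.2, 19.8], [639.9, 34.1]]
-195 692 [[611.4, 19.4], [638.8, 33.7]]
-180 814 [[607.8, 19.9], [641.3, 37.0]]
-165 984 [[607.0, 20.4], [641.2, 37.1]]
-150 827 [[606.9, 19.4], [640.7, 37.0]]
```

View pics/c2.png

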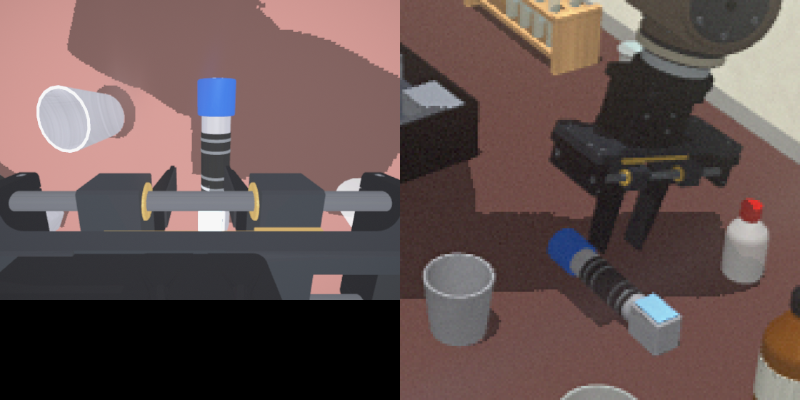

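The wrist view has the barrel (215,160) between the fingers, and the side crop agrees, with the fingers over mid-barrel. I'll go down, grip and lift.

Request:
jog_arm --pt "0.15 1 0 -20 0 0 0" --pt "0.15 0 0 -20 0 0 0" --pt "0.15 0 0 -12 0 0 0" --pt "0.15 0 0 -7 0 0 0" --pt "0.15 0 0 0 0 0 0" --pt "0.15 0 0 0 0 0 0"

```text
time_s: 3.22
position: [0.6238, -0.2316, 0.0111]
tool_rot: [[-0.04, 0.96, -0.275], [0.999, 0.038, -0.011], [-0.0, -0.276, -0.961]]
force: [-0.8, 0.6, -0.2]
grip_width: 0.0407
grasp_force: 0.0
```

Request:
jog_arm --pt "1 0 0 0 0 0 0" --pt "1 0 0 0 0 0 0" --pt "1 0 0 0 0 0 0" --pt "1 0 0 0 0 0 0" --pt "1 0 0 0 0 0 0" --newtons 30

```text
time_s: 3.85
position: [0.6236, -0.2316, 0.0112]
tool_rot: [[-0.04, 0.96, -0.276], [0.999, 0.038, -0.011], [-0.0, -0.276, -0.961]]
force: [-1.4, 0.2, 6.0]
grip_width: 0.0294
grasp_force: 30.0
```

Request:
jog_arm --pt "1 0 0 5 0 0 0" --pt "1 0 0 15 0 0 0" --pt "1 0 0 25 0 0 0" --pt "1 0 0 35 0 0 0" --pt "1 0 0 40 0 0 0" --pt "1 0 0 30 0 0 0" --pt "1 0 0 20 0 0 0" --pt "1 0 0 0 0 0 0" --pt "1 0 0 0 0 0 0"

```text
time_s: 4.97
position: [0.6231, -0.2313, 0.1794]
tool_rot: [[-0.04, 0.96, -0.278], [0.999, 0.039, -0.01], [0.001, -0.278, -0.961]]
force: [0.3, -0.3, -2.8]
grip_width: 0.0292
grasp_force: 30.0
```

```bash
cat > inh.py <<'E'
from h import *
o=env.get_obs();p=o["position"]*1000;R=o["tool_rot"];print(p.round(1),o["force"],o["grip_width"])
for n in ["side","scene","wrist"]:
    im,d,ci=cam(n);P=pts(d,ci)*1000;h=cv2.cvtColor(im,cv2.COLOR_BGR2HSV)
    m=(np.linalg.norm(P-p,axis=-1)<110)
    for nm,r in [("blue",cv2.inRange(h,(105,130,60),(130,255,255))),("prism",cv2.inRange(h,(85,60,150),(104,255,255)))]:
        w=m&(r>0)
        if w.sum()>15: print(n,nm,w.sum(),np.percentile(P[w],[2,50,98],axis=0).round(1).tolist())
    cv2.imwrite(f"pics/{n}_h.png",im)
E
python3 inh.py
```

```text
[ 623.1 -231.3  179.4] [ 0.32062427 -0.27261097 -2.79853797] 0.02916561868184929
side blue 198 [[604.0, -184.0, 181.0], [611.3, -168.9, 201.4], [633.6, -150.7, 209.0]]
side prism 122 [[616.0, -314.2, 206.2], [628.2, -297.7, 208.7], [640.4, -279.1, 211.7]]
scene blue 131 [[614.6, -178.5, 187.3], [633.1, -164.1, 202.1], [642.4, -149.2, 210.4]]
scene prism 95 [[615.1, -312.3, 201.9], [627.6, -295.5, 207.0], [639.6, -278.9, 212.9]]
wrist blue 5125 [[609.0, -179.4, 189.0], [628.2, -162.5, 202.2], [641.5, -146.8, 205.1]]
```

Request:
jog_arm --pt "1 0 20 0 0 0 0" --pt "1 -5 40 0 0 0 0" --pt "1 -5 45 0 0 0 0" --pt "1 -8 45 0 0 0 0.011" --pt "1 -8 45 0 0 0 0.011" --pt "1 -8 45 0 0 0 0.011" --pt "1 -8 45 0 0 0 0" --pt "1 -8 45 0 0 0 0" --pt "1 -5 42 0 0 0 0" --pt "1 -4 25 0 0 0 0" --pt "1 0 15 0 0 0 0" --pt "1 0 0 0 0 0 0"

```text
time_s: 6.62
position: [0.5643, 0.1813, 0.1805]
tool_rot: [[-0.074, 0.958, -0.276], [0.997, 0.071, -0.021], [-0.0, -0.276, -0.961]]
force: [0.5, -0.3, -3.3]
grip_width: 0.0294
grasp_force: 30.0
```

```bash
python3 inh.py; python3 - <<'E'
import cv2,numpy as np
o=np.zeros((400,800,3),np.uint8)
o[:300,:400]=cv2.resize(cv2.imread("pics/wrist_h.png"),(400,300));o[:,400:]=cv2.resize(cv2.imread("pics/scene_h.png")[120:250,265:395],(400,400),interpolation=3)
cv2.imwrite("pics/c3.png",o)
E
```

```text
[564.3 181.3 180.5] [ 0.49911163 -0.33543889 -3.33931603] 0.02944809120838631
side blue 107 [[542.8, 227.6, 177.7], [549.3, 242.0, 203.1], [569.7, 265.4, 209.4]]
side prism 43 [[561.0, 98.4, 207.4], [570.8, 110.6, 209.9], [582.7, 127.1, 212.3]]
scene blue 79 [[550.3, 232.5, 185.4], [572.3, 253.8, 203.2], [592.2, 263.5, 234.9]]
scene prism 71 [[519.8, 98.9, 155.5], [570.4, 113.6, 208.3], [582.6, 135.4, 213.2]]
wrist blue 2588 [[549.2, 231.4, 188.9], [571.7, 240.3, 202.2], [581.4, 263.4, 206.4]]
wrist prism 2541 [[547.6, 244.7, 198.1], [563.8, 255.6, 204.1], [576.2, 264.9, 206.5]]
```

View pics/c3.png

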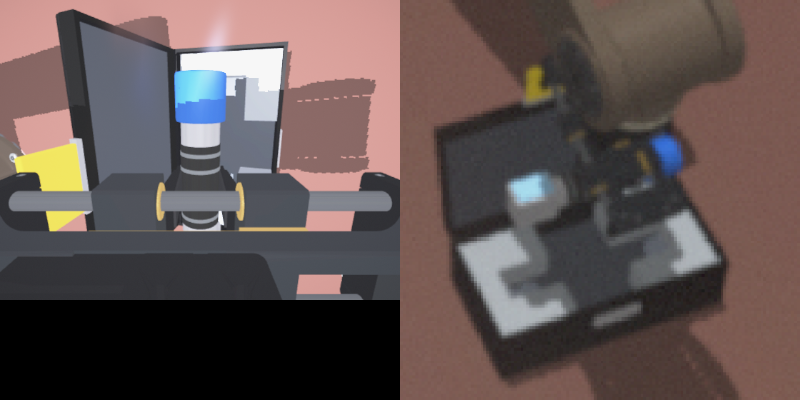

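The wrist view shows the tool above the trough with the eyepiece at (200,95) toward the wider bay. The scene crop shows the head at (535,190) above the narrow bay. I'll check the trough edges once in the earlier clear picture.

```bash
python3 - <<'E'
from h import *
y=np.radians(4.15);ex=np.array([np.cos(y),np.sin(y)]);ey=np.array([-ex[1],ex[0]])
for n in ["scene1","side1"]:
    D=np.load(n+".npz");P=D["P"]*1000;v=cv2.cvtColor(D["im"],cv2.COLOR_BGR2HSV)[...,2]
    q=P[...,:2]-[566.4,181.4];U=q@ex;V=q@ey;Z=P[...,2]
    m=(abs(Z-62)<4)&(abs(U)<62)&(abs(V)<120)&(v>100)
    for V0 in (-110,-85,-75,-65,-55,-45,45,55,65,75,85,105):
        w=m&(abs(V-V0)<5);u=np.sort(U[w])
        if len(u)>10:
            g=np.diff(u);i=g.argmax();print(n,V0,len(u),u[[0,-1]].round(),"gap",u[i].round(1),u[i+1].round(1))
    for U0 in (-45,-35,35,45):
        w=m&(abs(U-U0)<5);u=np.sort(V[w])
        if len(u)>10:
            g=np.diff(u);i=g.argmax();print(n,"U",U0,u[[0,-1]].round(),"gap",u[i].round(1),u[i+1].round(1))
    w=(Z>55)&(Z<68)&(abs(U)<20)&(v>100)&(abs(V)<121);a=np.sort(V[w]);print("end blocks inner V",a[a<0].max() if (a<0).any() else 0,a[a>0].min() if (a>0).any() else 0)
E
```

```text
scene1 -110 75 [-60.  55.] gap -47.1 -41.5
scene1 -85 52 [-62.  58.] gap -19.6 21.0
scene1 -75 55 [-61.  53.] gap -15.3 21.3
scene1 -65 52 [-57.  54.] gap -17.5 18.8
scene1 -55 55 [-60.  56.] gap -16.8 19.4
scene1 -45 56 [-62.  56.] gap -16.7 18.4
scene1 45 50 [-61.  57.] gap -19.8 24.0
scene1 55 50 [-62.  56.] gap -22.9 23.6
scene1 65 46 [-62.  55.] gap -24.5 25.2
scene1 75 42 [-61.  56.] gap -17.8 25.5
scene1 85 39 [-61.  57.] gap -20.8 24.3
scene1 105 76 [-62.  54.] gap -40.4 -35.1
scene1 U -45 [-116.  116.] gap -37.6 37.9
scene1 U -35 [-117.  119.] gap -36.5 35.9
scene1 U 35 [-116.  120.] gap -37.3 38.2
scene1 U 45 [-117.  119.] gap -39.5 36.7
end blocks inner V -41.27372161365565 48.54168842538898
side1 -85 50 [-47.  62.] gap -18.9 18.9
side1 -75 46 [-40.  61.] gap -17.7 19.3
side1 -65 37 [-36.  61.] gap -18.4 17.7
side1 -55 36 [-32.  62.] gap -19.2 17.6
side1 -45 33 [-24.  61.] gap -22.6 20.1
side1 45 20 [22. 60.] gap 29.9 35.2
side1 55 22 [24. 61.] gap 44.0 48.1
side1 65 23 [23. 61.] gap 49.6 56.2
side1 75 17 [32. 61.] gap 46.8 51.5
side1 85 14 [33. 62.] gap 32.9 40.9
side1 105 11 [43. 61.] gap 46.5 52.5
side1 U -45 [-104.  -80.] gap -86.2 -81.7
side1 U -35 [-101.  -56.] gap -64.6 -59.4
side1 U 35 [-101.   95.] gap -36.2 33.3
side1 U 45 [-105.  115.] gap -39.1 35.4
end blocks inner V -33.94908220885171 0
```

Request:
jog_arm --pt "1 0 0 -15 0 0 0" --pt "1 0 0 -25 0 0 0" --pt "1 0 0 -25 0 0 0" --pt "1 0 0 -15 0 0 0" --pt "1 0 0 -10 0 0 0" --pt "1 0 0 -10 0 0 0" --pt "1 0 0 -10 0 0 0" --pt "1 0 0 -10 0 0 0" --pt "1 0 0 -8 0 0 0" --pt "1 0 0 0 0 0 0" --pt "1 0 0 0 0 0 0"

```text
time_s: 8.15
position: [0.5647, 0.1806, 0.0529]
tool_rot: [[-0.073, 0.959, -0.275], [0.997, 0.07, -0.02], [0.0, -0.276, -0.961]]
force: [0.2, -0.7, -3.0]
grip_width: 0.0297
grasp_force: 30.0
```

Force is unchanged, so there's been no contact in the trough. I'll lower the last 11 mm gently.

Request:
jog_arm --pt "1 0 0 -3 0 0 0" --pt "1 0 0 -3 0 0 0" --pt "1 0 0 -2 0 0 0" --pt "1 0 0 -2 0 0 0" --pt "1 0 0 -1 0 0 0" --pt "1 0 0 0 0 0 0" --pt "1 0 0 0 0 0 0"

```text
time_s: 9.02
position: [0.5646, 0.1805, 0.0418]
tool_rot: [[-0.073, 0.959, -0.275], [0.997, 0.07, -0.02], [0.0, -0.276, -0.961]]
force: [-0.4, -0.6, -2.7]
grip_width: 0.029
grasp_force: 30.0
```

Request:
jog_arm --pt "1 0 0 -1 0 0 0" --pt "1 0 0 0 0 0 0" --pt "1 0 0 0 0 0 0"

```text
time_s: 9.4
position: [0.5646, 0.1805, 0.0412]
tool_rot: [[-0.073, 0.959, -0.275], [0.997, 0.07, -0.02], [0.0, -0.276, -0.961]]
force: [-1.5, 0.9, 5.6]
grip_width: 0.0297
grasp_force: 30.0
```

It has touched the cradle floor. I'll open partly, then lift straight up out.

Request:
jog_arm --pt "0.12 0 0 0 0 0 0" --pt "0.12 0 0 0 0 0 0" --pt "0.12 0 0 0 0 0 0" --pt "0.12 0 0 0 0 0 0"

```text
time_s: 9.9
position: [0.5645, 0.1805, 0.0406]
tool_rot: [[-0.073, 0.958, -0.276], [0.997, 0.07, -0.02], [-0.0, -0.276, -0.961]]
force: [0.5, 0.4, -0.9]
grip_width: 0.0422
grasp_force: 0.0
```

Request:
jog_arm --pt "0.12 0 0 5 0 0 0" --pt "0.12 0 0 10 0 0 0" --pt "0.12 0 0 20 0 0 0" --pt "0.12 0 0 35 0 0 0" --pt "0.12 0 0 50 0 0 0" --pt "0.12 0 0 50 0 0 0" --pt "1 0 0 50 0 -0.14 0" --pt "1 0 0 50 0 -0.14 0" --pt "1 0 -40 15 0 0 0" --pt "1 0 -60 0 0 0 0" --pt "1 0 -60 0 0 0 0" --pt "1 0 -40 0 0 0 0"

```text
time_s: 11.4
position: [0.5638, -0.0217, 0.3274]
tool_rot: [[-0.069, 0.998, 0.002], [0.997, 0.069, -0.021], [-0.021, 0.001, -1.0]]
force: [-0.4, 0.9, -0.7]
grip_width: 0.0003
grasp_force: 0.0
```

```bash
python3 - <<'E'
from h import *
y=np.radians(4.15);ex=np.array([np.cos(y),np.sin(y)]);ey=np.array([-ex[1],ex[0]])
for n in ["scene","side"]:
    im,d,ci=cam(n);P=pts(d,ci)*1000;h=cv2.cvtColor(im,cv2.COLOR_BGR2HSV);cv2.imwrite(f"pics/{n}4.png",im)
    q=P[...,:2]-[566.4,181.4];U=q@ex;V=q@ey;Z=P[...,2]
    for nm,r in [("blue",cv2.inRange(h,(105,130,60),(130,255,255))),("prism",cv2.inRange(h,(85,60,150),(104,255,255)))]:
        w=(r>0)&(abs(U)<60)&(abs(V)<110)&(Z<100)
        if w.sum()>9: print(n,nm,w.sum(),[np.percentile(a[w],[3,50,97]).round(1).tolist() for a in (U,V,Z)])
    w=(cv2.inRange(h,(22,130,100),(35,255,255))>0)&(Z<280)&(abs(V)<60)
    if w.sum(): print("clip",n,w.sum(),[np.percentile(a[w],[3,50,97]).round(1).tolist() for a in (U,V,Z)])
cv2.imwrite("pics/c4.png",cv2.resize(cv2.imread("pics/scene4.png")[120:250,255:395],(560,520),interpolation=3))
E
```

```text
scene blue 91 [[-13.5, 6.0, 18.7], [50.9, 65.7, 82.4], [55.3, 64.1, 72.4]]
scene prism 73 [[-12.0, -0.7, 11.7], [-82.9, -65.9, -48.9], [63.2, 68.7, 74.1]]
clip scene 184 [[-98.9, -94.5, -90.5], [-28.8, -0.8, 27.7], [215.9, 238.3, 257.7]]
side prism 63 [[-10.3, 1.2, 15.4], [-82.9, -66.8, -47.9], [67.0, 70.8, 74.4]]
clip side 156 [[-100.9, -98.1, -92.8], [-32.7, -7.7, 24.4], [216.2, 233.2, 258.5]]
```

View pics/c4.png

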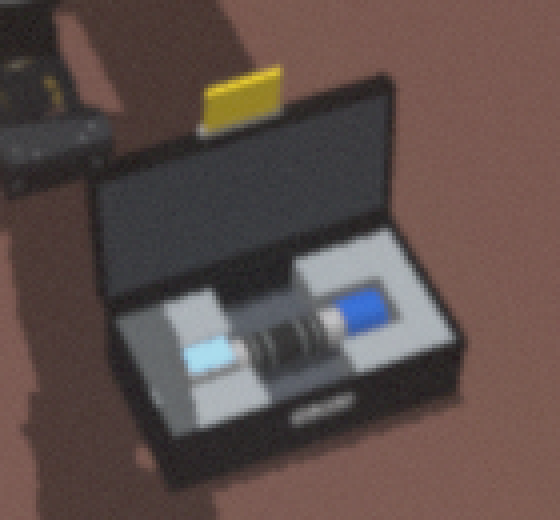

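The crop shows the refractometer lying in the trough with the eyepiece (360,310) in the wide bay. Its top measures z≈69 and it is centred within 2 mm. Now I'll go behind the lid at its −y side, clear of the clip.

Request:
jog_arm --pt "1 -35 20 10 0 0 0" --pt "1 -40 30 0 0 0 0" --pt "1 -40 35 0 0 0 0" --pt "1 -21 23 0 0 0 0" --pt "1 0 0 -40 0 0 0" --pt "1 0 0 -45 0 0 0" --pt "1 0 0 -45 0 0 0" --pt "1 0 0 -25 0 0 0" --pt "1 0 0 0 0 0 0" --pt "1 0 0 0 0 0 0"

```text
time_s: 12.75
position: [0.429, 0.0889, 0.1821]
tool_rot: [[-0.07, 0.998, 0.003], [0.997, 0.07, -0.02], [-0.02, 0.001, -1.0]]
force: [-0.4, -1.1, 0.4]
grip_width: 0.0006
grasp_force: 0.0
```

Request:
jog_arm --pt "1 15 1 0 0 0 0" --pt "1 15 1 0 0 0 0" --pt "1 11.5 1 2 0 0 0" --pt "1 11.5 1 2 0 0 0" --pt "1 11 0.8 0 0 0 0" --pt "1 11 0.8 0 0 0 0" --pt "1 11 0.8 -2 0 0 0" --pt "1 11 0.8 -2 0 0 0" --pt "1 10.3 0.7 -4 0 0 0" --pt "1 10.3 0.7 -4 0 0 0" --pt "1 0 0 0 0 0 0"

```text
time_s: 14.12
position: [0.5466, 0.0971, 0.172]
tool_rot: [[-0.07, 0.998, 0.0], [0.997, 0.07, -0.02], [-0.02, -0.001, -1.0]]
force: [-0.1, 0.7, 0.2]
grip_width: 0.0004
grasp_force: 0.0
```

```bash
python3 - <<'E'
from h import *
y=np.radians(4.15);ex=np.array([np.cos(y),np.sin(y)]);ey=np.array([-ex[1],ex[0]])
for n in ["scene","side"]:
    im,d,ci=cam(n);P=pts(d,ci)*1000;h=cv2.cvtColor(im,cv2.COLOR_BGR2HSV);cv2.imwrite(f"pics/{n}5.png",im)
    q=P[...,:2]-[566.4,181.4];U=q@ex;V=q@ey;Z=P[...,2]
    w=(cv2.inRange(h,(22,130,100),(35,255,255))>0)&(Z<280)&(abs(V)<60)
    if w.sum(): print("clip",n,w.sum(),[np.percentile(a[w],[3,50,97]).round(1).tolist() for a in (U,V,Z)])
b=np.zeros((420,800,3),np.uint8);b[:,:420]=cv2.resize(cv2.imread("pics/scene5.png")[100:250,250:400],(420,420));b[:380,420:]=cv2.resize(cv2.imread("pics/side5.png")[60:250,160:350],(380,380));cv2.imwrite("pics/c5.png",b)
E
```

```text
clip scene 97 [[6.6, 32.9, 41.0], [-28.6, 2.2, 42.1], [186.2, 219.8, 227.4]]
```

View pics/c5.png

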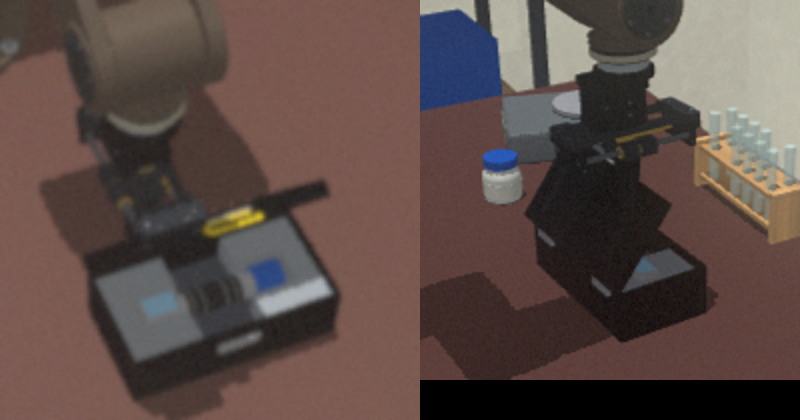

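The lid is being pushed over at about 0.9 rad, with the clip (235,222) still standing out. I'll continue along the arc.

Request:
jog_arm --pt "1 9.2 0.7 -6.2 0 0 0" --pt "1 9.2 0.7 -6.2 0 0 0" --pt "1 7.8 0.6 -8 0 0 0" --pt "1 7.8 0.6 -8 0 0 0" --pt "1 6.1 0.4 -9.3 0 0 0" --pt "1 6.1 0.4 -9.3 0 0 0" --pt "1 3.3 0.2 -7.7 0 0 0" --pt "1 3.3 0.2 -7.7 0 0 0" --pt "1 1.5 0.1 -5 0 0 0" --pt "1 1.5 0.1 -5 0 0 0" --pt "1 0 0 0 0 0 0" --pt "1 0 0 0 0 0 0"

```text
time_s: 15.72
position: [0.6019, 0.1011, 0.1004]
tool_rot: [[-0.07, 0.998, 0.001], [0.997, 0.07, -0.02], [-0.02, -0.0, -1.0]]
force: [-0.3, -0.2, 1.2]
grip_width: 0.0005
grasp_force: 0.0
```

Request:
jog_arm --pt "1 0 0 -3 0 0 0" --pt "1 0 0 -2 0 0 0" --pt "1 0 0 -1 0 0 0" --pt "1 0 0 0 0 0 0"

```text
time_s: 16.23
position: [0.602, 0.1011, 0.0953]
tool_rot: [[-0.07, 0.998, 0.002], [0.997, 0.07, -0.02], [-0.02, 0.0, -1.0]]
force: [-2.3, -0.3, 10.3]
grip_width: 0.0004
grasp_force: 5.5
```

Request:
jog_arm --pt "1 0 0 -1 0 0 0" --pt "1 0 0 0 0 0 0" --pt "1 0 0 15 0 0 0" --pt "1 0 0 45 0 0 0" --pt "1 25 28 10 0 0 0" --pt "1 30 33 0 0 0 0" --pt "1 23 28 0 0 0 0" --pt "1 0 0 0 0 0 0" --pt "1 0 0 0 0 0 0"

```text
time_s: 17.35
position: [0.6794, 0.1898, 0.1631]
tool_rot: [[-0.07, 0.998, 0.0], [0.997, 0.07, -0.02], [-0.02, -0.001, -1.0]]
force: [0.1, 0.3, -0.3]
grip_width: 0.0006
grasp_force: 0.0
```

```bash
cat > lid.py <<'E'
from h import *
import sys
y=np.radians(4.15);ex=np.array([np.cos(y),np.sin(y)]);ey=np.array([-ex[1],ex[0]])
p=env.get_obs()["position"]*1000;q=p[:2]-[566.4,181.4];print("tcp UVZ",q@ex,q@ey,p[2])
for n in ["scene","side"]:
    im,d,ci=cam(n);P=pts(d,ci)*1000;h=cv2.cvtColor(im,cv2.COLOR_BGR2HSV);cv2.imwrite(f"pics/{n}{sys.argv[1]}.png",im)
    q=P[...,:2]-[566.4,181.4];U=q@ex;V=q@ey;Z=P[...,2]
    w=(cv2.inRange(h,(20,110,70),(36,255,255))>0)&(Z<280)&(abs(V)<60)&(U>-100)&(U<150)
    if w.sum(): print("clip",n,w.sum(),[np.percentile(a[w],[3,50,97]).round(1).tolist() for a in (U,V,Z)])
    w=(abs(U)<60)&(abs(V)>60)&(abs(V)<120)&(Z<130)&(Z>60)
    A=np.c_[U[w],np.ones(w.sum())];print("lid top slope,z0",np.linalg.lstsq(A,Z[w],rcond=None)[0].round(3),w.sum())
b=np.zeros((420,800,3),np.uint8);b[:,:420]=cv2.resize(cv2.imread(f"pics/scene{sys.argv[1]}.png")[120:270,260:410],(420,420));b[:380,420:]=cv2.resize(cv2.imread(f"pics/side{sys.argv[1]}.png")[60:250,160:350],(380,380));cv2.imwrite(f"pics/c{sys.argv[1]}.png",b)
E
python3 lid.py 6
```

```text
tcp UVZ 113.33961218318464 0.20015204488884214 163.08492368656152
clip scene 303 [[68.6, 94.4, 117.5], [-29.0, -0.1, 37.5], [4.5, 84.4, 163.3]]
lid top slope,z0 [-2.0000e-03  9.4891e+01] 695
clip side 148 [[78.1, 96.6, 138.0], [-31.4, -16.1, 27.2], [82.2, 87.8, 272.0]]
lid top slope,z0 [4.0000e-03 9.6402e+01] 898
```

View pics/c6.png

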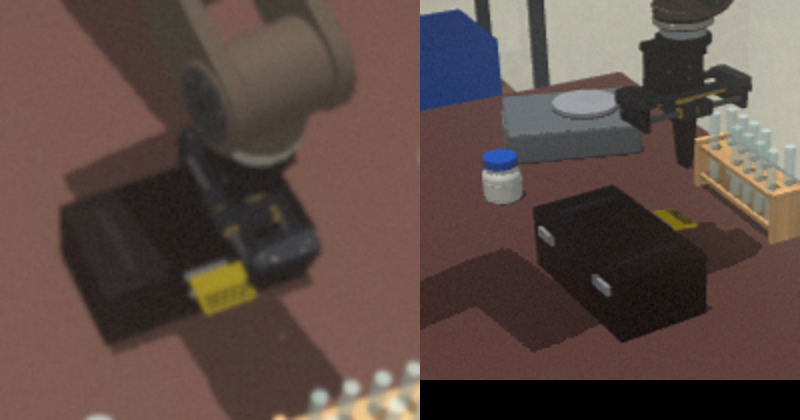

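The lid is shut (top flat at z≈95) and the clip sticks out at (225,285) in the scene crop. Now I'll push the clip down along its arc.

Request:
jog_arm --pt "1 0 0 -30 0 0 0" --pt "1 0 0 -25 0 0 0" --pt "1 0 0 -10 0 0 0" --pt "1 0 0 -6 0 0 0" --pt "1 0 0 -6 0 0 0" --pt "1 0 0 -6 0 0 0" --pt "1 -2 -0.1 -5.6 0 0 0" --pt "1 -3 -0.2 -5.2 0 0 0" --pt "1 -4 -0.3 -4.5 0 0 0" --pt "1 -5 -0.4 -3.5 0 0 0" --pt "1 -5.5 -0.4 -3 0 0 0" --pt "1 0 0 0 0 0 0"

```text
time_s: 18.95
position: [0.6598, 0.1887, 0.0583]
tool_rot: [[-0.07, 0.998, -0.0], [0.997, 0.07, -0.02], [-0.02, -0.002, -1.0]]
force: [0.0, 0.5, -0.2]
grip_width: 0.0004
grasp_force: 0.0
```

Request:
jog_arm --pt "1 -2 -0.1 0 0 0 0" --pt "1 -2 -0.1 0 0 0 0" --pt "1 -1 -0.1 0 0 0 0" --pt "1 0 0 0 0 0 0"

```text
time_s: 19.45
position: [0.6554, 0.1884, 0.0585]
tool_rot: [[-0.07, 0.998, 0.001], [0.997, 0.07, -0.02], [-0.02, -0.001, -1.0]]
force: [-0.3, 0.4, 0.0]
grip_width: 0.0002
grasp_force: 0.2
```

Request:
jog_arm --pt "1 -1.5 -0.1 0 0 0 0" --pt "1 -1.5 -0.1 0 0 0 0" --pt "1 -1 -0.1 0 0 0 0" --pt "1 0 0 0 0 0 0"

```text
time_s: 19.95
position: [0.6513, 0.1881, 0.0585]
tool_rot: [[-0.07, 0.998, 0.001], [0.997, 0.07, -0.02], [-0.02, -0.001, -1.0]]
force: [1.5, 0.4, 0.2]
grip_width: 0.0006
grasp_force: 0.5
```

Request:
jog_arm --pt "1 -1.5 -0.1 0 0 0 0" --pt "1 -1.5 -0.1 0 0 0 0" --pt "1 -1 0 0 0 0 0" --pt "1 0 0 0 0 0 0"

```text
time_s: 20.45
position: [0.6497, 0.188, 0.0593]
tool_rot: [[-0.07, 0.998, 0.006], [0.997, 0.07, -0.019], [-0.02, 0.005, -1.0]]
force: [11.0, 0.7, -1.4]
grip_width: 0.0004
grasp_force: 5.5
```

11 N means the clip is at its stop. I'll back off and check.

Request:
jog_arm --pt "1 0 0 0 0 0 0" --pt "1 8 0.6 0 0 0 0" --pt "1 20 1.5 0 0 0 0" --pt "1 15 1 20 0 0 0" --pt "1 0 0 50 0 0 0" --pt "1 0 0 60 0 0 0" --pt "1 0 -50 60 0 0 0" --pt "1 0 -60 0 0 0 0" --pt "1 0 -60 0 0 0 0" --pt "1 0 -60 0 0 0 0" --pt "1 0 0 0 0 0 0" --pt "1 0 0 0 0 0 0"

```text
time_s: 21.95
position: [0.6902, -0.0289, 0.2363]
tool_rot: [[-0.07, 0.998, -0.0], [0.997, 0.069, -0.02], [-0.02, -0.002, -1.0]]
force: [0.8, 0.9, -1.0]
grip_width: 0.0004
grasp_force: 0.0
```

```bash
python3 lid.py 7
```

```text
tcp UVZ 108.25698661097583 -218.6778126476951 236.2845540138007
clip scene 182 [[67.0, 76.2, 80.5], [-29.2, 0.1, 35.8], [34.7, 64.3, 89.2]]
lid top slope,z0 [5.0000e-03 9.5168e+01] 1187
lid top slope,z0 [1.1000e-02 9.6902e+01] 895
```

View pics/c7.png

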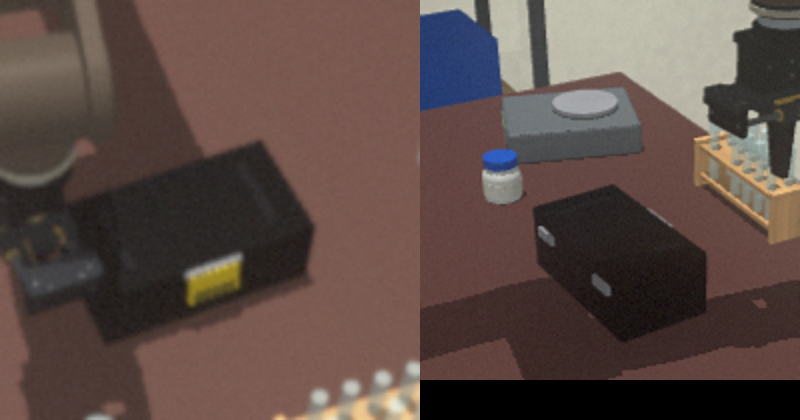

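The lid is shut and the clip (215,280) hangs against the front. I'll fit the clip angle before handing in.

```bash
python3 - <<'E'
from h import *
y=np.radians(4.15);ex=np.array([np.cos(y),np.sin(y)]);ey=np.array([-ex[1],ex[0]])
acc=[]
for k in range(3):
    im,d,ci=cam("scene");P=pts(d,ci)*1000;h=cv2.cvtColor(im,cv2.COLOR_BGR2HSV)
    q=P[...,:2]-[566.4,181.4];U=q@ex;V=q@ey;Z=P[...,2]
    f=lambda m:np.polyfit(Z[m],U[m],1).round(3)
    w=(cv2.inRange(h,(20,110,70),(36,255,255))>0)&(abs(V)<27)&(U>60)&(U<95)&(Z>46)&(Z<84)
    g=(abs(V)>40)&(abs(V)<110)&(U>55)&(U<80)&(Z>15)&(Z<65)
    l=(abs(U)<55)&(abs(V)<115)&(Z>80)&(Z<110)
    print("clip U(Z)",f(w),w.sum(),"front",f(g),g.sum(),"lid",np.polyfit(U[l],Z[l],1).round(4),"Umean",U[w].mean(),U[g].mean())
E
```

```text
clip U(Z) [-0.091 82.91 ] 116 front [1.2000e-02 6.7014e+01] 347 lid [2.50000e-03 9.50217e+01] Umean 76.95283491540263 67.51196813278457
clip U(Z) [-0.1   83.275] 120 front [5.0000e-03 6.7386e+01] 341 lid [7.60000e-03 9.50854e+01] Umean 76.74882409689575 67.57640065179899
clip U(Z) [-0.122 85.024] 128 front [-3.000e-03  6.786e+01] 346 lid [2.60000e-03 9.52317e+01] Umean 76.92702537029979 67.72301042788335
```

The clip measures about 0.10 rad, too near the 0.12 limit, because the straight finger probably bore on its upper part. I'll press once more with the tip lower and the tool tilted.

Request:
jog_arm --pt "1 0 40 0 0 0.1 0" --pt "1 0 55 0 0 0.12 0" --pt "1 -4 55 0 0 0 0" --pt "1 -5 50 0 0 0 0" --pt "1 -5 18 -40 0 0 0" --pt "1 0 0 -50 0 0 0" --pt "1 0 0 -50 0 0 0" --pt "1 0 0 -30 0 0 0" --pt "1 0 0 -18 0 0 0" --pt "1 -5 -0.4 0 0 0 0" --pt "1 -5 -0.4 0 0 0 0" --pt "1 0 0 0 0 0 0"

```text
time_s: 23.7
position: [0.6666, 0.1884, 0.0501]
tool_rot: [[-0.073, 0.974, -0.215], [0.997, 0.07, -0.02], [-0.004, -0.216, -0.976]]
force: [-0.1, 0.3, -0.1]
grip_width: 0.0004
grasp_force: 0.0
```

Request:
jog_arm --pt "1 -4 -0.3 0 0 0 0" --pt "1 -4 -0.3 0 0 0 0" --pt "1 -2 -0.1 0 0 0 0" --pt "1 0 0 0 0 0 0"

```text
time_s: 24.2
position: [0.6563, 0.1875, 0.0485]
tool_rot: [[-0.073, 0.973, -0.217], [0.997, 0.07, -0.02], [-0.004, -0.218, -0.976]]
force: [0.4, -0.6, -0.1]
grip_width: 0.0003
grasp_force: 0.0
```

Request:
jog_arm --pt "1 -2 -0.1 0 0 0 0" --pt "1 -2 -0.1 0 0 0 0" --pt "1 -1 -0.1 0 0 0 0" --pt "1 0 0 0 0 0 0"

```text
time_s: 24.7
position: [0.6514, 0.1872, 0.0485]
tool_rot: [[-0.073, 0.973, -0.217], [0.997, 0.07, -0.02], [-0.004, -0.218, -0.976]]
force: [-1.0, -0.2, -0.1]
grip_width: 0.0005
grasp_force: 0.0
```

Request:
jog_arm --pt "1 -2 -0.1 0 0 0 0" --pt "1 -1 -0.1 0 0 0 0" --pt "1 0 0 0 0 0 0"

```text
time_s: 25.08
position: [0.6484, 0.187, 0.0485]
tool_rot: [[-0.073, 0.973, -0.217], [0.997, 0.07, -0.02], [-0.004, -0.218, -0.976]]
force: [0.5, -0.1, -0.1]
grip_width: 0.0006
grasp_force: 0.1
```

Request:
jog_arm --pt "1 -1.5 -0.1 0 0 0 0" --pt "1 -1 -0.1 0 0 0 0" --pt "1 -1 -0.1 0 0 0 0" --pt "1 0 0 0 0 0 0"

```text
time_s: 25.58
position: [0.6453, 0.1867, 0.0485]
tool_rot: [[-0.073, 0.974, -0.216], [0.997, 0.07, -0.02], [-0.004, -0.217, -0.976]]
force: [4.6, 0.5, -3.7]
grip_width: 0.0002
grasp_force: 2.0
```

Request:
jog_arm --pt "1 -1 -0.1 0 0 0 0" --pt "1 -1 -0.1 0 0 0 0" --pt "1 0 0 0 0 0 0"

```text
time_s: 25.95
position: [0.6451, 0.1867, 0.0488]
tool_rot: [[-0.073, 0.975, -0.212], [0.997, 0.07, -0.019], [-0.004, -0.213, -0.977]]
force: [11.6, 2.0, -3.6]
grip_width: 0.0005
grasp_force: 5.9
```

Now it is firmly at its stop. I'll back off and measure again.

Request:
jog_arm --pt "1 8 0.6 0 0 0 0" --pt "1 20 1.5 0 0 0 0" --pt "1 15 1 20 0 0 0" --pt "1 0 0 50 0 0 0" --pt "1 0 0 60 0 0 0" --pt "1 0 -50 60 0 0 0" --pt "1 0 -60 0 0 0 0" --pt "1 0 -60 0 0 0 0" --pt "1 0 -60 0 0 0 0" --pt "1 0 0 0 0 0 0" --pt "1 0 0 0 0 0 0"

```text
time_s: 27.32
position: [0.6857, -0.0301, 0.2264]
tool_rot: [[-0.072, 0.973, -0.218], [0.997, 0.07, -0.02], [-0.004, -0.219, -0.976]]
force: [-0.8, 1.1, 0.1]
grip_width: 0.0005
grasp_force: 0.0
```

```bash
python3 - <<'E'
from h import *
y=np.radians(4.15);ex=np.array([np.cos(y),np.sin(y)]);ey=np.array([-ex[1],ex[0]])
for k in range(3):
    im,d,ci=cam("scene");P=pts(d,ci)*1000;h=cv2.cvtColor(im,cv2.COLOR_BGR2HSV)
    q=P[...,:2]-[566.4,181.4];U=q@ex;V=q@ey;Z=P[...,2]
    f=lambda m:np.polyfit(Z[m],U[m],1).round(3)
    w=(cv2.inRange(h,(20,110,70),(36,255,255))>0)&(abs(V)<27)&(U>60)&(U<95)&(Z>46)&(Z<84)
    l=(abs(U)<55)&(abs(V)<115)&(Z>80)&(Z<110)
    print("clip",f(w),w.sum(),"lid",np.polyfit(U[l],Z[l],1).round(4),"Umean",U[w].mean())
E
```

```text
clip [-1.6000e-02  7.5583e+01] 109 lid [7.40000e-03 9.52988e+01] Umean 74.5303485576275
clip [-2.2000e-02  7.5985e+01] 113 lid [6.60000e-03 9.52281e+01] Umean 74.55524629886203
clip [-2.6000e-02  7.6187e+01] 102 lid [9.70000e-03 9.52377e+01] Umean 74.49420552982455
```

The clip is now flat (about 0.02 rad) and the lid is under 0.01 rad, so I'll hand in.

```bash
python3 -c "
from plant import env
print(env.close_job())"
```

```text
the job is handed in; nothing more can be done
None
```

I put the refractometer in the cradle with its eyepiece in the wider bay, shut the lid gently, and pressed the clip flat (about 0.02 rad, after a second push because the first left it near 0.10). I handed the job in at about 27 s; no verdict came back.

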